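Sort the copier's feed rollers into their dishes

TASK

Pick the four rubber feed rollers out from the parts of the stripped copier on the bench and stand each one upright, flat on the floor of the round white dish of its own size: the smallest roller in the smallest dish, the next in the next, and so on up to the largest. Leave the two toothed gears where they lie, and let go of everything at the end.

Things in the scene. Friction and masses are not known exactly. Their poses are not given: they have to be found in the camera images.
- roller_tiny_mid (a point): centre (half-way up) of the smallest of four paper-feed rollers: a loose black rubber cylinder with fine ribs and a round grey hub on its end, standing on end on the bench. 22 mm diameter, 48 mm tall; z is its upright axis. Grip it by the upper half, so that the fingertips stay above the dish's rim when it is set down.
- dish_tiny: the smallest of four shallow round white plastic dishes, fixed to the bench. Inner diameter 46 mm, outer 52 mm, rim 10 mm above the bench, inner floor 3 mm above the bench; origin at the centre of its underside (bench level), z up. Meant for the smallest roller (22 mm).
- roller_small_mid (a point): centre (half-way up) of the second smallest of four paper-feed rollers: a loose black rubber cylinder with fine ribs and a round grey hub on its end, standing on end on the bench. 32 mm diameter, 54 mm tall; z is its upright axis. Grip it by the upper half, so that the fingertips stay above the dish's rim when it is set down.
- dish_small: the second smallest of four shallow round white plastic dishes, fixed to the bench. Inner diameter 56 mm, outer 62 mm, rim 10 mm above the bench, inner floor 3 mm above the bench; origin at the centre of its underside (bench level), z up. Meant for the second smallest roller (32 mm).
- roller_medium_mid (a point): centre (half-way up) of the second largest of four paper-feed rollers: a loose black rubber cylinder with fine ribs and a round grey hub on its end, standing on end on the bench. 44 mm diameter, 60 mm tall; z is its upright axis. Grip it by the upper half, so that the fingertips stay above the dish's rim when it is set down.
- dish_medium: the second largest of four shallow round white plastic dishes, fixed to the bench. Inner diameter 68 mm, outer 74 mm, rim 10 mm above the bench, inner floor 3 mm above the bench; origin at the centre of its underside (bench level), z up. Meant for the second largest roller (44 mm).
- roller_large_mid (a point): centre (half-way up) of the largest of four paper-feed rollers: a loose black rubber cylinder with fine ribs and a round grey hub on its end, standing on end on the bench. 56 mm diameter, 66 mm tall; z is its upright axis. Grip it by the upper half, so that the fingertips stay above the dish's rim when it is set down.
- dish_large: the largest of four shallow round white plastic dishes, fixed to the bench. Inner diameter 80 mm, outer 86 mm, rim 10 mm above the bench, inner floor 3 mm above the bench; origin at the centre of its underside (bench level), z up. Meant for the largest roller (56 mm).
- gear_small_mid (a point): centre (half-way up) of the smaller of two loose black toothed drive gears lying flat on the bench, not a roller and to be left alone: 46 mm over the teeth, rim 14 mm thick, with a 20 mm hub to 22 mm height.
- gear_large_mid (a point): centre (half-way up) of the larger of two loose black toothed drive gears lying flat on the bench, not a roller and to be left alone: 62 mm over the teeth, rim 12 mm thick, with a 20 mm hub to 20 mm height.
There are look-alikes about, which are no part of the job. Leave any blue or red look-alike of the dish_small alone.

How it is judged (in metres and radians):
At the end, for the whole second after the job is handed in: Each of the four rollers stands upright (within 0.1 rad) on the floor of the dish of its own size rank (height within 3 mm, centre within 14.5 mm of the dish's centre, which is all the room the dish gives), released and at rest; both gears lie within 20 mm of where they were (horizontal distance between roller_tiny_mid and dish_tiny below 0.0145 m and z of roller_tiny_mid in the frame of dish_tiny between 0.024 and 0.03 m and angle between each of roller_tiny_mid, roller_small_mid, roller_medium_mid, roller_large_mid's own z axis and vertical below 0.1 rad and linear speed of each of roller_tiny, roller_small, roller_medium, roller_large below 0.02 m/s and horizontal distance between roller_small_mid and dish_small below 0.0145 m and z of roller_small_mid in the frame of dish_small between 0.027 and 0.033 m and horizontal distance between roller_medium_mid and dish_medium below 0.0145 m and z of roller_medium_mid in the frame of dish_medium between 0.03 and 0.036 m and horizontal distance between roller_large_mid and dish_large below 0.0145 m and z of roller_large_mid in the frame of dish_large between 0.033 and 0.039 m and distance of each of gear_small_mid, gear_large_mid from where it was at the start of the episode below 0.02 m); the robot touches nothing.
It fails at once if a gear is pushed or carried more than 30 mm from where it lay (distance of any of gear_small_mid, gear_large_mid from where it was at the start of the episode above 0.03 m).
It also fails if it takes over 109 s, if anything falls off the work surface, if the arm or the gripper's body presses on something with over 40 N, if the wrist force passes 120 N, or if a joint passes its speed limit or range.

ROBOT

A 6-joint arm with a two-finger parallel gripper is mounted at the origin on the work surface. World frame = base frame: x ahead of the robot, y to its left, z up, the work surface at z = 0. Lengths are in m, angles in degrees, forces in N, time in s.
With the tool pointing down it reaches from about 0.35 to 0.875 m from the base axis. Payload 4.2 kg.
Tool frame: the origin (TCP) lies at the centre of the arm's flange, where the gripper is bolted on; the fingertips stand 182 mm ahead of it and the grasp point (between the pads) lies 164 mm ahead of it (r.nose_length is the distance from the TCP to the fingertips, in m); z points along the fingers, y is the line along which they close (so a half turn about z gives the same grasp; the last joint's range is limited). The gripper opens to 87 mm and grips with 3 to 60 N. Pads are 19 mm wide; open, the fingers measure 117 mm over their backs; the gripper's body (75 mm by 190 mm) begins 51 mm behind the grasp point.
Start: joints at [89.588, 22.042, 0.453, 0, -68.411, -14.817], TCP at [0.164, 0.603, 0.405] pointing down, gripper open.
Joint ranges: [-179.83, 179.83], [-69.29, 118.12], [-61.27, 80.66], [-181.25, 117.63], [-171.15, -9.14], [-177.46, 177.46]. Speed limits (degrees/s): [159.86, 159.86, 180, 180, 180, 180].

INTERFACE

Orientations are given as a 3x3 rotation matrix whose columns are the frame's x, y, z axes.
In Python, from station import r, vision gives the robot as it stands. The module is installed in compiled form; this text tells all that it offers.
- The arm moves only by the shell command python3 -m creep 'ROWS'. ROWS is JSON, a list of rows, each a list of 7 numbers: the opening, from -1 (shut) to 1 (fully open), then the shift along the tool's x, y, z in mm, then the turn, a rotation vector about the tool's x, y, z in degrees. A call has 1 to 8 rows; each row is the pose to reach, as a shift and turn from the pose commanded when the call began, along the tool's axes at that moment; what a row does not reach only later rows make up. A row lasts 1/12 s, in which the tool goes at most 41.7 mm and 7.16 degrees, less where a joint would pass 70% of its speed; a pose out of reach is approached as far as the arm can. A call with a gripper value outside its range is refused whole. The fingers move at their own pace and stop on an object; the grip force is fixed at half the most. Time passes only in rows, so rows that repeat a pose let the fingers close. It gives the time, the measured TCP pose, the force, the opening and the grip force at its end, in the units of the state.
- r.sense(): the state, without advancing time (a new reading comes with each control period).
- vision.capture(name): name is "side" or "top" or "wrist"; returns (picture, depth): 420x560x3 uint8, red, green, blue; 420x560 float32, m along the optical axis (not along the pixel's ray), 0 where there is no reading.
- vision.camera_model(name): a dict with "vertical_fov" (degrees; the focal length in pixels is half the picture's height over the tangent of half this angle, whatever the lens; pixels are square), "cx", "cy" (the principal point, pixels), "extrinsics" (4x4, takes a point from camera to world coordinates); the wrist camera has in their place "mount" (4x4, takes a point from camera to tool coordinates, whose origin is the TCP and whose axes are the flange's). Camera axes: x right, y down, z forward; pixel columns grow to the right and rows downward; lengths in m; the calibration is good to about 2 mm. The wrist camera is an equidistant fisheye: a pixel r from the principal point sees the ray r / f radians off the axis. A picture is of the moment at which its call begins: read the wrist's pose just before it. camera_model takes no time and is no camera call.
- r.finish_job(): hands the job in; it is judged then, once.
Trained networks look in the newest picture that a camera, given by its name, has taken for a name from the list of things; names that differ only in an ending like _2 or _b are one class to them, and where a whole thing is asked for, a point or a joint stands for the part that bears it (a point fixed in the world has none). Each returns a list of dicts, best first, with "conf" (0 to 1); they miss things now and then, are a little off and sometimes report something else, mostly with a low value. They report only what shows in the picture. A call takes as long as a camera call. They do not tell look-alikes from the thing itself.
- vision.find_in(camera, thing): "uv" ([column, row] in pixels, amid what is visible of it).
- vision.cut_out(camera, thing): "region" (420x560 bool, what is visible of it) and "uv" ([column, row] in pixels, amid what is visible of it).
The state is a dict: "time_s": time; "joints": joint angles; "joint_velocities": joint speeds; "effort": joint torques, N m; "tcp_pos": TCP position; "ee_rot": TCP orientation; "wrist_force": force on the tool from outside, world axes, zero at the start; "moment": the same for the moment, N m; "gripper_width": opening from 0.0 (shut) to 1.0 (fully open); "gripper_force": force on a finger pad.
Only numpy, scipy, OpenCV 4.12 (cv2) and the standard library are available. Lean on these libraries where they do the work, as an engineer would, in place of code of your own. Each camera call takes 0.05 s, during which the arm holds its last target. There are 200 camera calls.

## Working session

There is one attempt and no reset: what is moved stays moved. The work goes in short steps, Python scripts to look and compute and a shell command to move; the robot and the scene stay as the last step left them, time stands still between calls to the robot, and variables do not carry over. Pictures are saved under pics/ and viewed, at most 14 in all, crops included, and the job is handed in when it is done.

```bash
mkdir -p pics
cat > h.py <<'E'
import numpy as np, cv2
from station import r, vision
def model(n):
    m=vision.camera_model(n); f=210/np.tan(np.radians(m["vertical_fov"])/2); return m,f
def cloud(n,d):
    m,f=model(n); v,u=np.mgrid[0:420,0:560]
    p=np.stack([(u-m["cx"])/f*d,(v-m["cy"])/f*d,d],-1)
    E=np.array(m["extrinsics"]); return p@E[:3,:3].T+E[:3,3]
E
python3 - <<'E'
from h import *
pic,d=vision.capture("top"); cv2.imwrite("pics/top.png",pic[:,:,::-1]); np.save("top_d.npy",d)
P=cloud("top",d)
s=r.sense(); print(s["time_s"],s["tcp_pos"],np.round(s["ee_rot"],3).tolist(),s["gripper_width"])
T=["roller_tiny_mid","roller_small_mid","roller_medium_mid","roller_large_mid","dish_tiny","dish_small","dish_medium","dish_large","gear_small_mid","gear_large_mid"]
for t in T:
    for o in vision.cut_out("top",t)[:3]:
        g=o["region"]&(d>0); q=P[g]
        if len(q)==0: continue
        zt=np.percentile(q[:,2],90); k=q[q[:,2]>zt-.006]
        print(t,round(o["conf"],2),np.round(o["uv"]),g.sum(),"ztop %.3f"%zt,"mid",np.round((k[:,:2].max(0)+k[:,:2].min(0))/2,4),"ext",np.round(np.ptp(k[:,:2],axis=0),3))
E
```

```text
0.05 [0.16409605 0.60286114 0.40367023] [[0.965, -0.263, -0.0], [-0.263, -0.965, -0.002], [0.0, 0.002, -1.0]] 1.0019535052191562
roller_tiny_mid 0.41 [371. 295.] 116 ztop 0.050 mid [ 0.4606 -0.142 ] ext [0.021 0.021]
roller_small_mid 0.74 [314. 289.] 168 ztop 0.056 mid [ 0.4725 -0.0097] ext [0.027 0.03 ]
roller_small_mid 0.48 [375. 229.] 452 ztop 0.062 mid [ 0.6072 -0.1471] ext [0.043 0.043]
roller_medium_mid 0.91 [374. 232.] 412 ztop 0.062 mid [ 0.6072 -0.1463] ext [0.043 0.041]
roller_medium_mid 0.56 [314. 288.] 195 ztop 0.056 mid [ 0.4715 -0.0097] ext [0.029 0.03 ]
roller_medium_mid 0.42 [428. 305.] 468 ztop 0.010 mid [ 0.4539 -0.2699] ext [0.05  0.051]
roller_large_mid 0.73 [374. 234.] 385 ztop 0.062 mid [ 0.606  -0.1463] ext [0.041 0.041]
roller_large_mid 0.61 [174. 290.] 692 ztop 0.068 mid [0.4612 0.2867] ext [0.054 0.054]
dish_tiny 0.56 [428. 305.] 492 ztop 0.010 mid [ 0.4539 -0.2699] ext [0.05  0.051]
dish_small 0.93 [250. 215.] 575 ztop 0.009 mid [0.6365 0.1397] ext [0.061 0.061]
dish_small 0.91 [308. 130.] 479 ztop 0.009 mid [ 0.8503 -0.0016] ext [0.059 0.057]
dish_small 0.56 [134. 202.] 559 ztop 0.009 mid [0.6596 0.3997] ext [0.06  0.061]
dish_large 0.64 [440. 224.] 1196 ztop 0.008 mid [ 0.6336 -0.2947] ext [0.084 0.086]
gear_small_mid 0.6 [303. 222.] 256 ztop 0.022 mid [0.6154 0.0143] ext [0.036 0.039]
gear_large_mid 0.72 [246. 294.] 585 ztop 0.018 mid [0.4512 0.1327] ext [0.059 0.056]
gear_large_mid 0.53 [300. 226.] 268 ztop 0.022 mid [0.6154 0.0143] ext [0.036 0.039]
```

View pics/top.png

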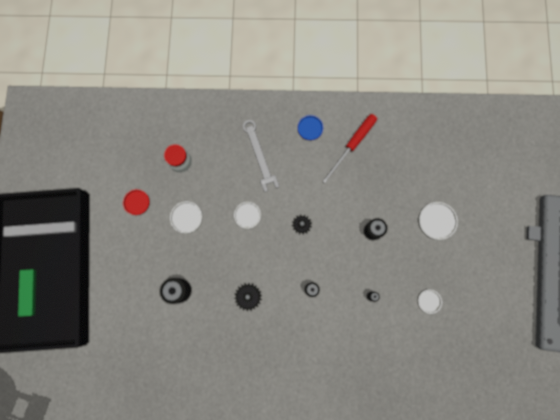

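The top view shows the white dishes at about (430,301) tiny, (247,215) small, (186,217) medium and (438,221) large. The red (136,202) and blue (310,128) discs are look-alikes. The rollers are at (373,296) tiny, (312,289) small, (376,228) medium and (175,291) large. The toothed gears are at (302,224) and (248,296). I'll measure each centre by circle fit and check the identities in one crop.

Run:
```python
from h import *
from scipy import ndimage as nd
pic=cv2.imread("pics/top.png"); d=np.load("top_d.npy"); P=cloud("top",d)
hsv=cv2.cvtColor(pic,cv2.COLOR_BGR2HSV)
box=np.zeros(d.shape,bool); box[190:330,110:470]=1
W=box&(hsv[...,2]>165)&(hsv[...,1]<40)
def show(name,mask,mn):
    l,n=nd.label(mask)
    for i in range(1,n+1):
        g=l==i
        if g.sum()<mn: continue
        q=P[g]; c,rad=cv2.minEnclosingCircle((q[:,:2]*1000).astype(np.float32))
        ys,xs=np.where(g)
        print(name,"uv",np.round([xs.mean(),ys.mean()]),"n",g.sum(),"c",np.round(c,1),"mean",np.round(q[:,:2].mean(0)*1000,1),"dia %.1f"%(2*rad),"z %.3f"%np.median(q[:,2]))
show("white",W&(P[...,2]<.02),100); show("roller",box&(P[...,2]>.042),30); show("gear",box&(P[...,2]<.026)&(P[...,2]>.007)&(hsv[...,2]<90),30)
c=cv2.resize(pic[180:330,110:470],(792,330),interpolation=cv2.INTER_CUBIC); cv2.imwrite("pics/crop1.png",c)
```

```text
white uv [186. 217.] n 755 c [631.  281.2] mean [629.5 281.9] dia 76.9 z 0.003
white uv [247. 215.] n 534 c [637.8 139.3] mean [637.8 139.9] dia 62.3 z 0.003
white uv [437. 220.] n 1009 c [ 635.9 -295.5] mean [ 635.5 -294.7] dia 87.9 z 0.003
white uv [429. 301.] n 373 c [ 454.3 -270.4] mean [ 454.6 -270.1] dia 50.6 z 0.003
roller uv [376. 228.] n 352 c [547.6 -61.5] mean [ 605.7 -145.3] dia 251.0 z 0.060
roller uv [173. 291.] n 614 c [465.1 176.5] mean [461.1 283.4] dia 274.8 z 0.066
roller uv [312. 290.] n 188 c [471.6   7.2] mean [471.9  -8.9] dia 64.3 z 0.053
roller uv [374. 297.] n 88 c [ 460.9 -141.9] mean [ 461.2 -141.7] dia 21.8 z 0.048
gear uv [302. 224.] n 249 c [617.9  14.2] mean [617.3  14.2] dia 43.5 z 0.014
gear uv [188. 289.] n 40 c [464.6 271.2] mean [465.5 263.6] dia 46.5 z 0.016
gear uv [247. 297.] n 500 c [453.1 130.4] mean [452.5 130.8] dia 57.9 z 0.012
```

View pics/crop1.png

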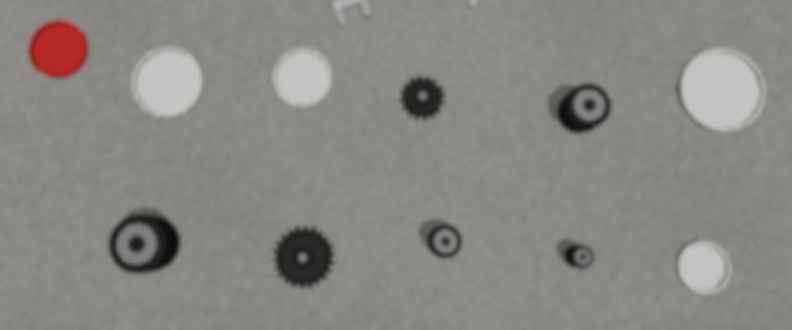

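The crop confirms it: grey-hubbed rollers at (136,243) large, (445,240) small, (583,256) tiny and (590,104) medium. The toothed gears are at (422,97) and (303,257), and the four white dishes are ordered by size as measured. I'll start with the large roller, squaring the tool to the world axes on the way.

```bash
python3 -m creep '[[1,15,9,0,0,0,-3],[1,45,28,0,0,0,-6],[1,80,49,0,0,0,-9],[1,115,71,0,0,0,-12],[1,150,92,0,0,0,-15.2],[1,185,114,0,0,0,-15.2],[1,220,135,0,0,0,-15.2],[1,250,153,0,0,0,-15.2]]'
```

```text
time_s: 1.22
tcp_pos: [0.3663, 0.3876, 0.4052]
ee_rot: [[1.0, -0.001, 0.0], [-0.001, -1.0, 0.0], [0.0, -0.0, -1.0]]
wrist_force: [0.3, 0.8, 0.2]
gripper_width: 1.0
gripper_force: 0.0
```

```bash
python3 -m creep '[[1,24,26,10,0,0,0],[1,48,51,30,0,0,0],[1,72,77,60,0,0,0],[1,95,101.5,90,0,0,0],[1,95,101.5,115,0,0,0],[1,95,101.5,115,0,0,0]]'
python3 - <<'E'
from h import *
s=r.sense(); pic,d=vision.capture("wrist"); cv2.imwrite("pics/w1.png",pic[:,:,::-1])
print(s["time_s"],s["tcp_pos"]); m,f=model("wrist"); print(f,m["cx"],m["cy"],np.round(m["mount"],3).tolist())
E
```

```text
time_s: 1.72
tcp_pos: [0.4597, 0.285, 0.2841]
ee_rot: [[1.0, -0.006, -0.009], [-0.006, -1.0, -0.008], [-0.009, 0.008, -1.0]]
wrist_force: [-0.4, -0.9, -0.9]
gripper_width: 1.002
gripper_force: 0.0
1.7167 [0.45968568 0.28501589 0.28414526]
325.19226210127806 275.3659779157102 206.51965106439255 [[0.001, -0.96, -0.28, 0.077], [1.0, 0.001, 0.001, 0.0], [-0.001, -0.28, 0.96, 0.02], [0.0, 0.0, 0.0, 1.0]]
```

View pics/w1.png

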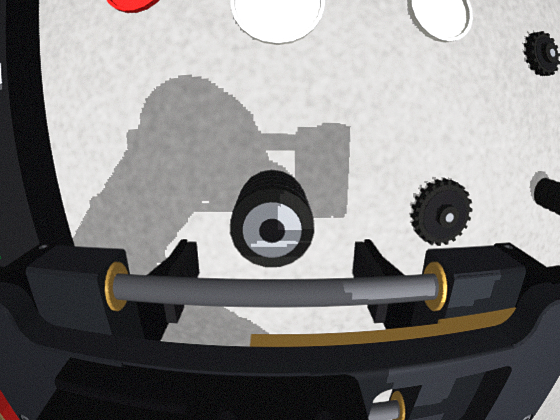

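The roller hub sits at (272,224), between the fingers (190 to 365). I'll check its position by ray against z=0.066.

```bash
cat >> h.py <<'E'
def wray(uv,z,s):
    m,f=model("wrist"); d=np.array(uv,float)-[m["cx"],m["cy"]]; n=np.linalg.norm(d); t=n/f
    v=np.r_[np.sin(t)*d/max(n,1e-9),np.cos(t)]; M=np.array(m["mount"]); R=np.array(s["ee_rot"])
    o=R@M[:3,3]+s["tcp_pos"]; v=R@M[:3,:3]@v; return (o+v*(z-o[2])/v[2])*1000
E
python3 -c "
from h import *
s=r.sense(); print(s['tcp_pos']); print(wray((272,224),.066,s))"
python3 -m creep '[[1,0,0,20,0,0,0],[1,0,0,45,0,0,0],[1,0,0,63,0,0,0],[1,0,0,63,0,0,0],[0,0,0,63,0,0,0],[-1,0,0,63,0,0,0],[-1,0,0,63,0,0,0],[-1,0,0,63,0,0,0]]'
```

```text
[0.46002362 0.28676274 0.28720747]
[465.60555083 287.45972851  66.        ]
time_s: 2.43
tcp_pos: [0.4604, 0.2888, 0.2285]
ee_rot: [[1.0, 0.0, 0.002], [0.0, -1.0, 0.002], [0.002, -0.002, -1.0]]
wrist_force: [-0.5, -0.7, -0.6]
gripper_width: 0.78
gripper_force: 0.0
```

```bash
python3 -m creep '[[-1,0,0,0,0,0,0],[-1,0,0,0,0,0,0],[-1,0,0,0,0,0,0],[-1,0,0,0,0,0,0],[-1,0,0,0,0,0,0],[-1,0,0,0,0,0,0]]'
```

```text
time_s: 2.93
tcp_pos: [0.4602, 0.2881, 0.2275]
ee_rot: [[1.0, -0.0, 0.0], [-0.0, -1.0, -0.0], [0.0, 0.0, -1.0]]
wrist_force: [-2.0, -0.7, 5.3]
gripper_width: 0.635
gripper_force: 30.0
```

```bash
python3 -m creep '[[-1,0,0,-15,0,0,0],[-1,0,0,-45,0,0,0],[-1,0,0,-75,0,0,0],[-1,5,17,-90,0,0,0],[-1,13,45,-90,0,0,0],[-1,23,78,-90,0,0,0],[-1,33,112,-90,0,0,0],[-1,43,145,-90,0,0,0]]'
python3 -m creep '[[-1,10,34,0,0,0,0],[-1,20,68,0,0,0,0],[-1,30,102,0,0,0,0],[-1,40,136,0,0,0,0],[-1,50,170,0,0,0,0],[-1,60,204,0,0,0,0],[-1,70,238,0,0,0,0],[-1,80,272,0,0,0,0]]'
```

```text
time_s: 3.6
tcp_pos: [0.5029, 0.1417, 0.3165]
ee_rot: [[1.0, -0.0, -0.001], [-0.0, -1.0, 0.0], [-0.001, -0.0, -1.0]]
wrist_force: [0.4, -0.3, -0.9]
gripper_width: 0.638
gripper_force: 30.0
time_s: 4.27
tcp_pos: [0.583, -0.1306, 0.3161]
ee_rot: [[1.0, -0.001, -0.001], [-0.001, -1.0, 0.0], [-0.001, -0.0, -1.0]]
wrist_force: [1.7, -0.2, -1.1]
gripper_width: 0.635
gripper_force: 30.0
```

```bash
python3 -m creep '[[-1,10,33,0,0,0,0],[-1,20,66,0,0,0,0],[-1,30,99,0,0,0,0],[-1,40,132,0,0,0,0],[-1,46,152,0,0,0,0],[-1,50,166,0,0,0,0],[-1,50,166,0,0,0,0],[-1,50,166,0,0,0,0]]'
python3 - <<'E'
from h import *
s=r.sense(); pic,d=vision.capture("wrist"); cv2.imwrite("pics/w2.png",pic[:,:,::-1]); print(s["tcp_pos"],s["gripper_width"])
E
```

```text
time_s: 4.93
tcp_pos: [0.6325, -0.2956, 0.3152]
ee_rot: [[1.0, -0.002, -0.002], [-0.002, -1.0, 0.001], [-0.002, -0.001, -1.0]]
wrist_force: [0.5, 1.0, -1.9]
gripper_width: 0.637
gripper_force: 30.0
[ 0.63251074 -0.29560243  0.3152406 ] 0.6366927300918291
```

View pics/w2.png

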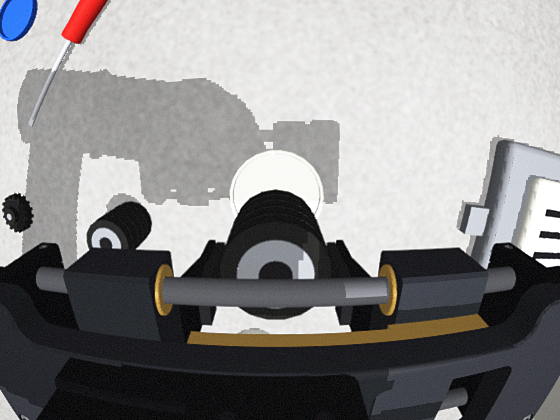

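The large roller is held upright with its hub at (275,268), lined up with the large dish at (277,190). Lowering it now.

```bash
python3 -m creep '[[-1,0,0,20,0,0,0],[-1,0,0,45,0,0,0],[-1,0,0,65,0,0,0],[-1,0,0,75,0,0,0],[-1,0,0,80,0,0,0],[-1,0,0,83,0,0,0],[-1,0,0,85,0,0,0],[-1,0,0,85,0,0,0]]'
```

```text
time_s: 5.65
tcp_pos: [0.6332, -0.2947, 0.2327]
ee_rot: [[1.0, -0.0, 0.002], [-0.0, -1.0, -0.001], [0.002, 0.001, -1.0]]
wrist_force: [-0.2, 0.6, -1.6]
gripper_width: 0.634
gripper_force: 30.0
```

```bash
python3 -m creep '[[-1,0,0,0,0,0,0],[-1,0,0,1,0,0,0],[-1,0,0,2,0,0,0],[-1,0,0,2,0,0,0]]'
```

```text
time_s: 5.98
tcp_pos: [0.6331, -0.295, 0.2307]
ee_rot: [[1.0, -0.0, 0.002], [-0.0, -1.0, -0.001], [0.002, 0.001, -1.0]]
wrist_force: [0.4, 0.9, -0.4]
gripper_width: 0.636
gripper_force: 30.0
```

```bash
python3 -m creep '[[0.4,0,0,0,0,0,0],[0.6,0,0,0,0,0,0],[1,0,0,0,0,0,0],[1,0,0,0,0,0,0],[1,0,0,0,0,0,0],[1,0,0,0,0,0,0],[1,0,0,-5,0,0,0],[1,0,0,-20,0,0,0]]'
```

```text
time_s: 6.65
tcp_pos: [0.632, -0.2947, 0.2475]
ee_rot: [[1.0, -0.001, -0.005], [-0.001, -1.0, 0.002], [-0.005, -0.002, -1.0]]
wrist_force: [-0.5, 0.7, 0.3]
gripper_width: 0.997
gripper_force: 0.0
```

```bash
python3 -m creep '[[1,0,0,-35,0,0,0],[1,0,0,-65,0,0,0],[1,-4,-25,-65,0,0,0],[1,-10,-57,-65,0,0,0],[1,-17,-92,-65,0,0,0],[1,-23,-125,-65,0,0,0],[1,-26,-148.5,-60,0,0,0],[1,-26,-148.5,-50,0,0,0]]'
python3 -m creep '[[1,0,0,20,0,0,0],[1,0,0,20,0,0,0],[1,0,0,20,0,0,0]]'
python3 - <<'E'
from h import *
s=r.sense(); pic,d=vision.capture("wrist"); print(s["tcp_pos"],s["gripper_width"])
for o in vision.cut_out("wrist","roller_medium_mid")[:2]: print(o["conf"],o["uv"],wray(o["uv"],.05,s))
cv2.imwrite("pics/w3.png",pic[:,:,::-1])
E
```

```text
time_s: 7.32
tcp_pos: [0.6068, -0.1427, 0.3019]
ee_rot: [[1.0, 0.004, 0.004], [0.004, -1.0, 0.0], [0.004, -0.0, -1.0]]
wrist_force: [0.4, -0.0, 0.2]
gripper_width: 1.001
gripper_force: 0.0
time_s: 7.57
tcp_pos: [0.6067, -0.1468, 0.2789]
ee_rot: [[1.0, -0.001, -0.003], [-0.001, -1.0, -0.0], [-0.003, 0.0, -1.0]]
wrist_force: [1.3, -0.2, 1.0]
gripper_width: 1.002
gripper_force: 0.0
[ 0.6067135  -0.14676681  0.27891219] 1.0023028237561673
0.71 [277.6, 223.3] [ 610.58510638 -148.68361811   50.        ]
0.4 [7.6, 182.1] [644.25002468  81.32519481  50.        ]
```

View pics/w3.png

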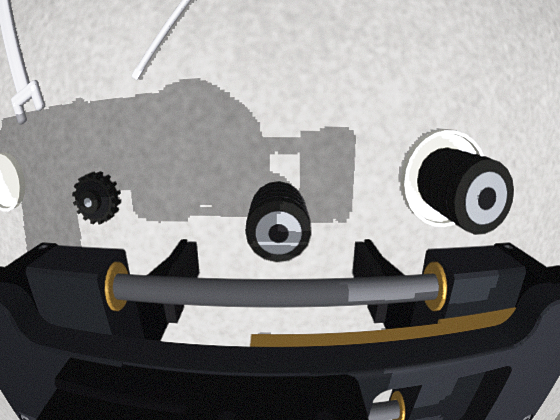

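The large roller stands in its dish at (455,190). The medium roller's hub at (278,232) lies between the open fingers. Going down to grip it.

```bash
python3 -m creep '[[1,1,0,20,0,0,0],[1,1,0,45,0,0,0],[1,1,0,57,0,0,0],[1,1,0,60,0,0,0],[-1,1,0,60,0,0,0],[-1,1,0,60,0,0,0],[-1,1,0,60,0,0,0],[-1,1,0,60,0,0,0]]'
python3 -m creep '[[-1,0,0,0,0,0,0],[-1,0,0,0,0,0,0],[-1,0,0,0,0,0,0],[-1,0,0,0,0,0,0],[-1,0,0,0,0,0,0],[-1,0,0,0,0,0,0],[-1,0,0,0,0,0,0],[-1,0,0,0,0,0,0]]'
```

```text
time_s: 8.33
tcp_pos: [0.6084, -0.1464, 0.2211]
ee_rot: [[1.0, -0.0, 0.003], [-0.0, -1.0, -0.0], [0.003, 0.0, -1.0]]
wrist_force: [-0.5, -0.2, 0.8]
gripper_width: 0.782
gripper_force: 0.0
time_s: 9.0
tcp_pos: [0.608, -0.1464, 0.2201]
ee_rot: [[1.0, -0.0, 0.0], [-0.0, -1.0, -0.0], [0.0, 0.0, -1.0]]
wrist_force: [-0.2, -0.3, 2.3]
gripper_width: 0.498
gripper_force: 30.0
```

```bash
python3 -m creep '[[-1,0,0,-15,0,0,0],[-1,0,0,-45,0,0,0],[-1,0,0,-70,0,0,0],[-1,1,-20,-70,0,0,0],[-1,3,-50,-70,0,0,0],[-1,5,-85,-70,0,0,0],[-1,7,-120,-70,0,0,0],[-1,9,-155,-70,0,0,0]]'
python3 -m creep '[[-1,2,-36,0,0,0,0],[-1,4,-72,0,0,0,0],[-1,6,-108,0,0,0,0],[-1,8,-144,0,0,0,0],[-1,10,-180,0,0,0,0],[-1,11,-216,0,0,0,0],[-1,12,-250,0,0,0,0],[-1,13,-273,0,0,0,0]]'
python3 -m creep '[[-1,0,0,0,0,0,0],[-1,0,0,25,0,0,0],[-1,0,0,45,0,0,0],[-1,0,0,58,0,0,0],[-1,0,0,63,0,0,0],[-1,0,0,65,0,0,0],[-1,0,0,66,0,0,0],[-1,0,0,66,0,0,0]]'
```

```text
time_s: 9.67
tcp_pos: [0.6166, 0.0099, 0.2892]
ee_rot: [[1.0, -0.001, -0.001], [-0.001, -1.0, 0.0], [-0.001, -0.0, -1.0]]
wrist_force: [-0.3, 0.4, -0.8]
gripper_width: 0.5
gripper_force: 30.0
time_s: 10.33
tcp_pos: [0.6296, 0.2848, 0.2888]
ee_rot: [[1.0, 0.001, -0.001], [0.001, -1.0, 0.0], [-0.001, -0.0, -1.0]]
wrist_force: [0.7, -0.3, -1.0]
gripper_width: 0.499
gripper_force: 30.0
time_s: 11.0
tcp_pos: [0.6305, 0.2816, 0.2246]
ee_rot: [[1.0, -0.001, 0.001], [-0.001, -1.0, 0.001], [0.001, -0.001, -1.0]]
wrist_force: [0.9, -0.6, -0.8]
gripper_width: 0.496
gripper_force: 30.0
```

```bash
python3 -m creep '[[-1,0,0,1,0,0,0],[-1,0,0,1,0,0,0],[-1,0,0,1,0,0,0]]'
python3 -m creep '[[0.1,0,0,0,0,0,0],[0.3,0,0,0,0,0,0],[1,0,0,0,0,0,0],[1,0,0,0,0,0,0],[1,0,0,0,0,0,0],[1,0,0,0,0,0,0],[1,0,0,0,0,0,0],[1,0,0,0,0,0,0]]'
python3 -m creep '[[1,0,0,-5,0,0,0],[1,0,0,-20,0,0,0],[1,0,0,-50,0,0,0],[1,0,0,-80,0,0,0],[1,-9,16,-80,0,0,0],[1,-25,45,-80,0,0,0],[1,-42,78,-80,0,0,0],[1,-59,110,-80,0,0,0]]'
```

```text
time_s: 11.25
tcp_pos: [0.6302, 0.2816, 0.2234]
ee_rot: [[1.0, -0.001, 0.001], [-0.001, -1.0, 0.001], [0.001, -0.001, -1.0]]
wrist_force: [0.4, 0.4, -0.6]
gripper_width: 0.498
gripper_force: 30.0
time_s: 11.92
tcp_pos: [0.6301, 0.2816, 0.2227]
ee_rot: [[1.0, -0.0, -0.0], [-0.0, -1.0, -0.0], [-0.0, 0.0, -1.0]]
wrist_force: [0.5, 0.1, -0.2]
gripper_width: 0.96
gripper_force: 0.0
time_s: 12.58
tcp_pos: [0.5702, 0.1707, 0.3032]
ee_rot: [[1.0, 0.0, 0.001], [0.0, -1.0, 0.0], [0.001, -0.0, -1.0]]
wrist_force: [0.9, -0.8, -0.0]
gripper_width: 1.003
gripper_force: 0.0
```

```bash
python3 -m creep '[[1,-17,32,0,0,0,0],[1,-34,64,0,0,0,0],[1,-51,95,0,0,0,0],[1,-68,127,0,0,0,0],[1,-85,158,0,0,0,0],[1,-97,181,10,0,0,0],[1,-97,181,28,0,0,0],[1,-97,181,28,0,0,0]]'
python3 -m creep '[[1,0,0,0,0,0,0],[1,0,0,0,0,0,0]]'
python3 - <<'E'
from h import *
s=r.sense(); pic,d=vision.capture("wrist"); print(s["tcp_pos"],s["gripper_width"])
for o in vision.cut_out("wrist","roller_small_mid")[:2]: print(o["conf"],o["uv"],wray(o["uv"],.045,s))
cv2.imwrite("pics/w4.png",pic[:,:,::-1])
E
```

```text
time_s: 13.25
tcp_pos: [0.4722, -0.0108, 0.2732]
ee_rot: [[1.0, -0.003, -0.004], [-0.003, -1.0, -0.001], [-0.004, 0.001, -1.0]]
wrist_force: [-0.2, -0.1, 0.3]
gripper_width: 1.001
gripper_force: 0.0
time_s: 13.42
tcp_pos: [0.4748, -0.0088, 0.2757]
ee_rot: [[1.0, 0.001, 0.002], [0.001, -1.0, 0.0], [0.002, -0.0, -1.0]]
wrist_force: [0.6, 0.3, 0.1]
gripper_width: 1.002
gripper_force: 0.0
[ 0.47484738 -0.00877816  0.27565865] 1.0016847070182682
0.88 [277.1, 226.5] [476.79907832 -10.29015882  45.        ]
0.69 [9.2, 60.9] [615.34836055 209.6346897   45.        ]
```

View pics/w4.png

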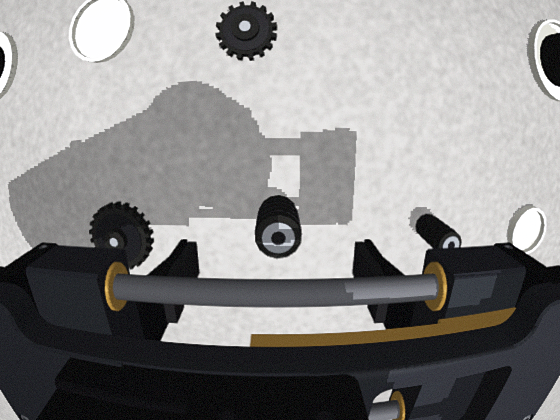

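The small roller's hub at (278,237) is centred between the fingers (190 and 365), clear of the gear at (122,237) and the tiny roller at (440,235). Gripping it.

```bash
python3 -m creep '[[1,0,0,20,0,0,0],[1,0,0,45,0,0,0],[1,0,0,56,0,0,0],[1,0,0,59,0,0,0],[-1,0,0,59,0,0,0],[-1,0,0,59,0,0,0],[-1,0,0,59,0,0,0],[-1,0,0,59,0,0,0]]'
python3 -m creep '[[-1,0,0,0,0,0,0],[-1,0,0,0,0,0,0],[-1,0,0,0,0,0,0],[-1,0,0,0,0,0,0],[-1,0,0,0,0,0,0],[-1,0,0,0,0,0,0],[-1,0,0,0,0,0,0],[-1,0,0,0,0,0,0]]'
python3 -m creep '[[-1,0,0,0,0,0,0],[-1,0,0,0,0,0,0]]'
```

```text
time_s: 14.18
tcp_pos: [0.4744, -0.0091, 0.2168]
ee_rot: [[1.0, -0.0, 0.002], [-0.0, -1.0, 0.001], [0.002, -0.001, -1.0]]
wrist_force: [0.1, 0.1, 0.5]
gripper_width: 0.785
gripper_force: 0.0
time_s: 14.85
tcp_pos: [0.474, -0.0093, 0.2158]
ee_rot: [[1.0, -0.0, -0.0], [-0.0, -1.0, -0.0], [-0.0, 0.0, -1.0]]
wrist_force: [1.2, -0.1, 0.5]
gripper_width: 0.355
gripper_force: 30.0
time_s: 15.02
tcp_pos: [0.474, -0.0093, 0.2158]
ee_rot: [[1.0, -0.0, -0.0], [-0.0, -1.0, -0.0], [-0.0, 0.0, -1.0]]
wrist_force: [-0.3, -1.0, 1.0]
gripper_width: 0.359
gripper_force: 30.0
```

```bash
python3 -m creep '[[-1,0,0,-15,0,0,0],[-1,0,0,-45,0,0,0],[-1,0,0,-70,0,0,0],[-1,13,-12,-70,0,0,0],[-1,37,-34,-70,0,0,0],[-1,63,-58,-70,0,0,0],[-1,89,-81,-70,0,0,0],[-1,115,-105,-70,0,0,0]]'
python3 -m creep '[[-1,26,-24,0,0,0,0],[-1,43,-39,0,0,0,0],[-1,48,-44,0,0,0,0],[-1,48,-44,25,0,0,0],[-1,48,-44,50,0,0,0],[-1,48,-44,61,0,0,0],[-1,48,-44,65,0,0,0],[-1,48,-44,67,0,0,0]]'
python3 -m creep '[[-1,0,0,0,0,0,0],[-1,0,0,0,0,0,0],[-1,0,0,0,0,0,0]]'
```

```text
time_s: 15.68
tcp_pos: [0.5898, 0.0965, 0.2857]
ee_rot: [[1.0, -0.001, -0.0], [-0.001, -1.0, 0.0], [-0.0, -0.0, -1.0]]
wrist_force: [0.0, -0.4, -0.7]
gripper_width: 0.359
gripper_force: 30.0
time_s: 16.35
tcp_pos: [0.6367, 0.1391, 0.2188]
ee_rot: [[1.0, -0.0, -0.001], [-0.0, -1.0, -0.001], [-0.001, 0.001, -1.0]]
wrist_force: [-2.4, -1.8, 7.2]
gripper_width: 0.36
gripper_force: 30.0
time_s: 16.6
tcp_pos: [0.6373, 0.1396, 0.2197]
ee_rot: [[1.0, -0.001, 0.002], [-0.001, -1.0, 0.001], [0.002, -0.001, -1.0]]
wrist_force: [0.7, -0.1, -0.2]
gripper_width: 0.359
gripper_force: 30.0
```

```bash
python3 -m creep '[[-0.2,0,0,0,0,0,0],[0,0,0,0,0,0,0],[1,0,0,0,0,0,0],[1,0,0,0,0,0,0],[1,0,0,0,0,0,0],[1,0,0,0,0,0,0],[1,0,0,0,0,0,0],[1,0,0,0,0,0,0]]'
python3 -m creep '[[1,0,0,-5,0,0,0],[1,0,0,-20,0,0,0],[1,0,0,-50,0,0,0],[1,0,0,-80,0,0,0],[1,-10,16,-80,0,0,0],[1,-28,45,-80,0,0,0],[1,-47,76,-80,0,0,0],[1,-66,106,-80,0,0,0]]'
python3 -m creep '[[1,-18,29,0,0,0,0],[1,-36,58,0,0,0,0],[1,-54,87,0,0,0,0],[1,-72,116,0,0,0,0],[1,-90,145,0,0,0,0],[1,-104,168,0,0,0,0],[1,-109,175.6,15,0,0,0],[1,-109,175.6,29,0,0,0]]'
python3 -m creep '[[1,0,0,0,0,0,0],[1,0,0,0,0,0,0],[1,0,0,0,0,0,0]]'
python3 - <<'E'
from h import *
s=r.sense(); pic,d=vision.capture("wrist"); print(s["tcp_pos"],s["gripper_width"])
for o in vision.cut_out("wrist","roller_tiny_mid")[:2]: print(o["conf"],o["uv"],wray(o["uv"],.04,s))
cv2.imwrite("pics/w5.png",pic[:,:,::-1])
E
```

```text
time_s: 17.27
tcp_pos: [0.6371, 0.1396, 0.2187]
ee_rot: [[1.0, -0.001, -0.0], [-0.001, -1.0, -0.0], [-0.0, 0.0, -1.0]]
wrist_force: [0.1, -0.3, 0.1]
gripper_width: 0.848
gripper_force: 0.0
time_s: 17.93
tcp_pos: [0.57, 0.0328, 0.2993]
ee_rot: [[1.0, 0.0, 0.001], [0.0, -1.0, 0.0], [0.001, -0.0, -1.0]]
wrist_force: [-0.8, -0.9, -0.1]
gripper_width: 1.0
gripper_force: 0.0
time_s: 18.6
tcp_pos: [0.4606, -0.1437, 0.2707]
ee_rot: [[1.0, -0.004, 0.003], [-0.004, -1.0, 0.0], [0.003, -0.0, -1.0]]
wrist_force: [0.7, 0.1, 0.5]
gripper_width: 1.004
gripper_force: 0.0
time_s: 18.85
tcp_pos: [0.4625, -0.1417, 0.2706]
ee_rot: [[1.0, 0.0, 0.001], [0.0, -1.0, -0.0], [0.001, 0.0, -1.0]]
wrist_force: [-0.3, 0.4, 0.6]
gripper_width: 1.001
gripper_force: 0.0
[ 0.46253565 -0.14170306  0.27058006] 1.0007366344666537
0.84 [278.0, 225.9] [ 464.87707785 -143.92815504   40.        ]
```

View pics/w5.png

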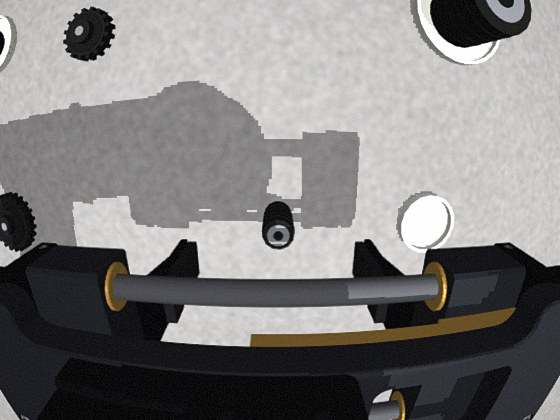

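The tiny roller's hub at (278,235) is centred. Its dish is at (426,222). Gripping it.

```bash
python3 -m creep '[[1,1,1,20,0,0,0],[1,1,1,45,0,0,0],[1,1,1,55,0,0,0],[1,1,1,58,0,0,0],[-1,1,1,58,0,0,0],[-1,1,1,58,0,0,0],[-1,1,1,58,0,0,0],[-1,1,1,58,0,0,0]]'
python3 -m creep '[[-1,0,0,0,0,0,0],[-1,0,0,0,0,0,0],[-1,0,0,0,0,0,0],[-1,0,0,0,0,0,0],[-1,0,0,0,0,0,0],[-1,0,0,0,0,0,0],[-1,0,0,0,0,0,0],[-1,0,0,0,0,0,0]]'
python3 -m creep '[[-1,0,0,0,0,0,0],[-1,0,0,0,0,0,0],[-1,0,0,0,0,0,0],[-1,0,0,0,0,0,0]]'
```

```text
time_s: 19.62
tcp_pos: [0.4634, -0.1428, 0.2128]
ee_rot: [[1.0, -0.0, 0.002], [-0.0, -1.0, -0.0], [0.002, 0.0, -1.0]]
wrist_force: [0.2, -0.7, 0.2]
gripper_width: 0.778
gripper_force: 0.0
time_s: 20.28
tcp_pos: [0.4629, -0.1429, 0.2117]
ee_rot: [[1.0, -0.0, -0.0], [-0.0, -1.0, 0.0], [-0.0, -0.0, -1.0]]
wrist_force: [-0.1, -0.3, -0.6]
gripper_width: 0.242
gripper_force: 30.0
time_s: 20.62
tcp_pos: [0.4629, -0.1429, 0.2117]
ee_rot: [[1.0, -0.001, -0.0], [-0.001, -1.0, 0.0], [-0.0, -0.0, -1.0]]
wrist_force: [0.5, -0.3, -0.1]
gripper_width: 0.24
gripper_force: 30.0
```

```bash
python3 -m creep '[[-1,0,0,-15,0,0,0],[-1,0,0,-45,0,0,0],[-1,0,10,-50,0,0,0],[-1,-2,35,-50,0,0,0],[-1,-4,65,-50,0,0,0],[-1,-6,97,-50,0,0,0],[-1,-8,120,-50,0,0,0],[-1,-8,127.5,-50,0,0,0]]'
python3 -m creep '[[-1,0,0,0,0,0,0],[-1,0,0,20,0,0,0],[-1,0,0,35,0,0,0],[-1,0,0,42,0,0,0],[-1,0,0,45,0,0,0],[-1,0,0,47,0,0,0],[-1,0,0,47,0,0,0],[-1,0,0,47,0,0,0]]'
```

```text
time_s: 21.28
tcp_pos: [0.4544, -0.273, 0.2615]
ee_rot: [[1.0, -0.004, 0.0], [-0.004, -1.0, -0.0], [0.0, 0.0, -1.0]]
wrist_force: [1.0, -1.0, -0.8]
gripper_width: 0.24
gripper_force: 30.0
time_s: 21.95
tcp_pos: [0.4553, -0.2702, 0.2154]
ee_rot: [[1.0, 0.0, 0.001], [0.0, -1.0, -0.0], [0.001, 0.0, -1.0]]
wrist_force: [-0.2, 0.0, -0.0]
gripper_width: 0.242
gripper_force: 30.0
```

```bash
python3 -m creep '[[-0.45,0,0,0,0,0,0],[-0.3,0,0,0,0,0,0],[0,0,0,0,0,0,0],[0.5,0,0,0,0,0,0],[1,0,0,0,0,0,0],[1,0,0,0,0,0,0],[1,0,0,0,0,0,0],[1,0,0,0,0,0,0]]'
python3 -m creep '[[1,0,0,-5,0,0,0],[1,0,0,-20,0,0,0],[1,0,0,-50,0,0,0],[1,0,0,-85,0,0,0],[1,0,0,-120,0,0,0],[1,0,0,-150,0,0,0],[1,-25,0,-170,0,0,0],[1,-50,0,-170,0,0,0]]'
python3 -m creep '[[1,0,0,0,0,0,0],[1,0,0,0,0,0,0]]'
python3 - <<'E'
from h import *
from scipy import ndimage as nd
pic,d=vision.capture("top"); P=cloud("top",d)
l,n=nd.label(P[...,2]*(d>0)>.042)
D=dict(tiny=(454.4,-270.2,51),small=(637.8,139.6,57),medium=(630.5,281.5,63),large=(635.7,-295,69))
for k,(x,y,h) in D.items():
    g=(np.hypot(P[...,0]*1000-x,P[...,1]*1000-y)<45)&(abs(P[...,2]*1000-h)<5)
    q=P[g]*1000
    print(k,g.sum(),"off",np.round((q[:,:2].max(0)+q[:,:2].min(0))/2-[x,y],1),"ext",np.round(np.ptp(q[:,:2],axis=0)),"ztop %.1f"%np.median(q[:,2])) if g.any() else print(k,"none")
for c in [(617.5,14.2),(452.8,130.6)]:
    g=(np.hypot(P[...,0]*1000-c[0],P[...,1]*1000-c[1])<50)&(P[...,2]>.007)&(P[...,2]<.026)
    q=P[g]*1000; print("gear off",np.round((q[:,:2].max(0)+q[:,:2].min(0))/2-c,1))
cv2.imwrite("pics/final.png",cv2.resize(pic[180:330,110:470,::-1],(792,330)))
E
```

```text
time_s: 22.62
tcp_pos: [0.4548, -0.2704, 0.2147]
ee_rot: [[1.0, -0.001, -0.0], [-0.001, -1.0, -0.0], [-0.0, 0.0, -1.0]]
wrist_force: [-0.3, -0.1, -0.2]
gripper_width: 0.721
gripper_force: 0.0
time_s: 23.28
tcp_pos: [0.4058, -0.2708, 0.39]
ee_rot: [[1.0, 0.001, 0.01], [0.001, -1.0, -0.004], [0.01, 0.004, -1.0]]
wrist_force: [-0.8, 0.1, 0.9]
gripper_width: 0.997
gripper_force: 0.0
time_s: 23.45
tcp_pos: [0.4037, -0.2703, 0.3857]
ee_rot: [[1.0, -0.001, 0.002], [-0.001, -1.0, -0.0], [0.002, 0.0, -1.0]]
wrist_force: [0.7, -0.5, -0.4]
gripper_width: 0.996
gripper_force: 0.0
tiny none
small 159 off [-2.4  1. ] ext [31. 29.] ztop 57.0
medium 305 off [-0.8  0.7] ext [42. 43.] ztop 62.9
large 536 off [-1.5  1.8] ext [55. 55.] ztop 68.8
gear off [-0.5  0.1]
gear off [-0.6  0.1]
```

View pics/final.png

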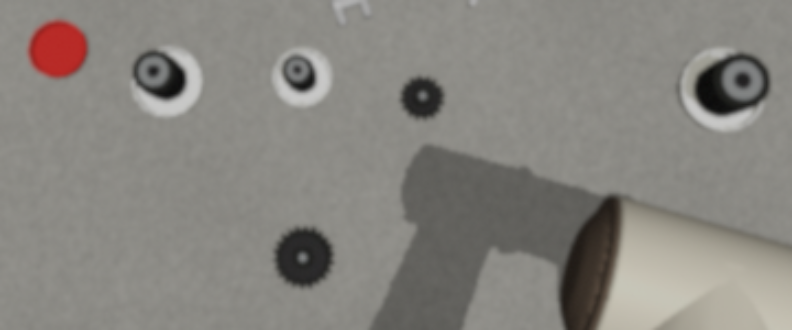

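Three rollers stand in their dishes and both gears are unmoved. The arm hides the tiny dish, around (705,265), so I'll move it aside and look again.

```bash
python3 -m creep '[[1,0,-20,0,0,0,0],[1,0,-50,0,0,0,0],[1,0,-85,0,0,0,0],[1,0,-120,0,0,0,0],[1,0,-155,0,0,0,0],[1,0,-190,0,0,0,0],[1,0,-225,0,0,0,0],[1,0,-250,0,0,0,0]]'
python3 -m creep '[[1,0,-20,0,0,0,0],[1,0,-50,0,0,0,0],[1,0,-85,0,0,0,0],[1,0,-120,0,0,0,0],[1,0,-150,0,0,0,0],[1,0,-170,0,0,0,0],[1,0,-170,0,0,0,0],[1,0,-170,0,0,0,0]]'
python3 - <<'E'
from h import *
pic,d=vision.capture("top"); P=cloud("top",d)*1000
x,y=454.4,-270.2
g=(np.hypot(P[...,0]-x,P[...,1]-y)<40)&(abs(P[...,2]-51)<5); q=P[g]
print(g.sum(), np.round((q[:,:2].max(0)+q[:,:2].min(0))/2-[x,y],1),np.round(np.ptp(q[:,:2],axis=0)),np.median(q[:,2])) if g.any() else print("none")
cv2.imwrite("pics/final2.png",cv2.resize(pic[190:330,360:480,::-1],(480,560),interpolation=cv2.INTER_CUBIC))
E
```

```text
time_s: 24.17
tcp_pos: [0.4054, -0.0178, 0.3846]
ee_rot: [[1.0, 0.001, -0.0], [0.001, -1.0, -0.0], [-0.0, 0.0, -1.0]]
wrist_force: [0.1, 0.1, -0.6]
gripper_width: 1.0
gripper_force: 0.0
time_s: 24.83
tcp_pos: [0.4054, 0.151, 0.3841]
ee_rot: [[1.0, 0.002, -0.001], [0.002, -1.0, -0.001], [-0.001, 0.001, -1.0]]
wrist_force: [0.5, 0.3, 0.1]
gripper_width: 1.003
gripper_force: 0.0
89 [-0.6  1.5] [21. 22.] 50.57683701804538
```

View pics/final2.png

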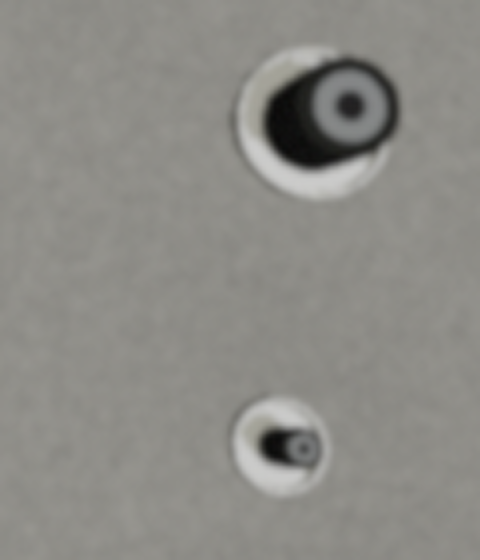

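The tiny roller at (302,447) stands upright in its dish, top at 51 mm and about 1.6 mm off centre; the large one is in place too.

```bash
python3 -c "
from station import r
print(r.finish_job())"
```

```text
the job is handed in; nothing more can be done
None
```

I handed the job in at about 25 s: by the top camera, all four rollers stand released in the dishes of their own size, each within about 3 mm of centre, and both gears are where they lay; the hand-in gave no verdict.

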